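# Balance a hollow shaft on a V-head jack

## Task

Find where the hollow flanged shaft balances by lifting it off its V-blocks at trial points, and then leave it resting on the V head of the jack alone, along the V, level and balanced there by itself so that its balance point can be measured. Never let it tip noticeably, lower it gently into the V without pressing it down, and leave the other things on the plate as they are.

Things in the scene. Friction and masses are not known exactly. Their poses are not given: they have to be found in the camera images.
- shaft_mid (a point): point on the axis of the hollow steel shaft, half-way along its 344 mm; x runs along the axis, away from the flange. It lies level across the two V-blocks, axis 58 mm above the plate. It is 28 mm in diameter from x = -154 to +140 mm; between the V-blocks the part from x = -80 to +80 mm is free to be gripped from above, across its axis
- shaft: the same shaft, same origin and axes. A round flange (56 mm dia., 12 mm thick) ends it at x = -172 mm, a thinner 20 mm journal (x = +140 to +172 mm) at the other end. Mass 0.38 to 0.92 kg. Its bore is hidden inside: the balance point may lie anywhere from about x = -50 to +55 mm, on the axis
- vblocks: the matched pair of steel V-blocks, fixed, each 40 mm long (along the shaft), 50 mm wide, 56 mm high with a 90 degree V on top; origin on the plate half-way between them, x along their V; their centres lie at x = +115 and -115 mm
- jack: fixed screw jack with a V head: round base 60 mm dia., 21 mm wide and 16 mm long steel head with a shallow 120 degree V open upwards. Origin under its base, x horizontal along the V. The seated shaft's axis is 110 mm above the plate; it stays up by itself only if its balance point is within about 6 mm, along the shaft, of the head's middle
- jack_v (a point): point 110 mm above the plate over the middle of the jack's V head, where the axis of the seated shaft runs; x along the V. The head is narrower than the shaft and the screw below is slimmer, so fingers that hold the shaft right over the head pass down on either side of it, as far as 40 mm below the shaft's axis
- bracket: bystander: flat sheet-metal bracket 130 x 80 mm with small upright tabs, lying on the plate; origin under its middle
- stop_block: bystander: stepped steel block 90 x 45 x 50 mm with two holes in the top; origin under its tall part
- ref_sphere: bystander: white 25 mm reference ball on a stem and round base, 92 mm high; origin under its base
There are look-alikes about, which are no part of the job. Leave any pink look-alike of the jack alone.

How it is judged:
By the outcome, as a careful person would: the job done as asked, in the order asked, and still so for the second after the job is handed in, with the robot touching nothing.
It also fails if it takes over 58 s, if anything falls off the work surface, if the arm or the gripper's body presses on something with over 40 N, if the wrist force passes 120 N, or if a joint passes its speed limit or range.

## Robot

A 7-joint arm with a two-finger parallel gripper is mounted at the origin on the work surface. World frame = base frame: x ahead of the robot, y to its left, z up, the work surface at z = 0. Lengths are in m, angles in rad, forces in N, time in s.
With the tool pointing down it reaches from about 0.4 to 0.85 m from the base axis. Payload 10.4 kg.
Tool frame: the origin (TCP) lies at the very end of the fingers, on their centre line; the grasp point (between the pads) lies manip.hold_point_z behind it (manip.hold_point_z is the distance from the TCP to the grasp point, in m); z points along the fingers, x is the direction in which the jaws open and shut, and the axes are right-handed (so a half turn about z gives the same grasp; the last joint's range is limited). The gripper opens to 85 mm and grips with 20 to 120 N. Pads are 22 mm wide; open, the fingers measure 114 mm over their backs; the gripper's body (76 mm by 85 mm) begins 54 mm behind the grasp point. The pads swing forward as they close: fully open they stand 13 mm farther back than shut.
Start: joints at [1.273, 0.332, -0.065, 1.46, 0.022, 1.35, -0.088], TCP at [0.17, -0.602, 0.231] pointing down, gripper open.
Joint ranges: [-2.6, 2.6], [-0.5, 2.12], [-1.47, 1.34], [0.16, 2.42], [-1.27, 4.41], [0.06, 2.06], [-2.6, 2.6]. Speed limits (rad/s): [2.22, 2.22, 2.79, 2.79, 3.14, 3.14, 3.14].

## Interface

Orientations are given as a unit quaternion [x, y, z, w].
In Python, from workcell import readout, camera, camera_info, manip gives the robot as it stands.
- The arm moves only by the tool play_rows, never from a script. Its argument "rows" is a list of rows, each a list of 3 entries, a list of its own where there are three numbers: the shift along the world's x, y, z in mm, then the turn, a rotation vector about the world's x, y, z in degrees, then the finger opening in mm, from 0 to 85.4. In form: [[[tx, ty, tz], [rx, ry, rz], fingers], ...]. A call has 1 to 12 rows; each row shifts and turns the commanded pose from where the row before left it; what a row does not reach is not made up. A row lasts 1/8 s, in which the tool goes at most 62.5 mm and 10.7 degrees, less where a joint would pass 70% of its speed; a pose out of reach is approached as far as the arm can. A call with a gripper value outside its range is refused whole. The fingers move at their own pace and stop on an object; "force" is the grip in N (left out, the last holds). Time passes only in rows, so rows that do not move let the fingers close. It gives the time, the measured TCP pose, the force and the opening at its end, in the units of the state.
- readout.get_obs(): the state, without advancing time (a new reading comes with each control period).
- camera(name): name is "scene" or "top"; returns the picture (400x640x3 uint8, blue, green, red); there is no depth.
- camera_info(name): a dict with "fx", "fy", "cx", "cy" (pixels), "world_from_camera" (4x4, takes a point from camera to world coordinates). Camera axes: x right, y up, looking along -z (the intrinsics and any distortion apply to the point x, -y, -z); pixel columns grow to the right and rows downward; lengths in m; the calibration is good to about 2 mm. A picture is of the moment at which its call begins. camera_info takes no time and is no camera call.
- manip.hand_in(): hands the job in, once; it reports no verdict.
The state is a dict: "clock": time; "joint_pos": joint angles; "joint_velocities": joint speeds; "tau": joint torques, N m; "position": TCP position; "ee_rot": TCP orientation; "ft_force": force on the tool from outside, world axes, zero at the start; "torque": the same for the moment, N m; "grip_width": opening from 0.0 (shut) to 1.0 (fully open).
Only numpy, scipy, OpenCV 4.12 (cv2) and the standard library are available. Lean on these libraries where they do the work, as an engineer would, in place of code of your own. Each camera call takes 0.05 s, during which the arm holds its last target.

## Working session

There is one attempt and no reset: what is moved stays moved. The work goes in short steps, Python scripts to look and compute and a tool call to move; the robot and the scene stay as the last step left them, time stands still between calls to the robot, and variables do not carry over. Pictures are saved under pics/ and viewed, and the job is handed in when it is done.

Besides the shell and the picture viewer there is one more tool, called after "Emit:" as name([rows], argument=value, ...), one row to a line, values as JSON. play_rows: Moves the arm, as the interface text tells. Its arguments: {"type":"object","properties":{"rows":{"type":"array"},"force":{"type":"number"}},"required":["rows"]}

```bash
ls; mkdir -p pics; python3 - <<'E'
from workcell import readout, camera, camera_info, manip
import cv2
print(readout.get_obs()); print(manip.hold_point_z, dir(manip))
for n in("scene","top"):
    cv2.imwrite(f"pics/{n}0.png",camera(n)); print(camera_info(n))
E
```

```text
pics
{'clock': 0.0, 'joint_pos': array([ 1.27338813,  0.33287802, -0.06469382,  1.46096664,  0.02162374,
        1.3498768 , -0.08847284]), 'joint_velocities': array([-1.23629303e-04, -7.14217198e-04,  1.39851845e-04, -3.54277313e-04,
       -1.21185966e-03,  2.30875434e-03, -6.57718187e-07]), 'tau': array([ 6.39556074e-04, -6.25444794e+01,  4.96608554e-02, -3.91612244e+01,
        1.63272052e-02,  9.97160882e-03, -4.03206991e-05]), 'position': array([ 0.16948219, -0.60118835,  0.23049998]), 'ee_rot': array([ 7.97310457e-01, -6.03568987e-01, -5.97567409e-04, -3.94960509e-04]), 'ft_force': array([ 0.32678464, -0.26442283,  0.2361328 ]), 'torque': array([-0.01731107, -0.02224979,  0.00161274]), 'grip_width': 1.0010444328297001}
0.0187 ['MotionError', '__class__', '__delattr__', '__dict__', '__dir__', '__doc__', '__eq__', '__format__', '__ge__', '__getattribute__', '__getstate__', '__gt__', '__hash__', '__init__', '__init_subclass__', '__le__', '__lt__', '__module__', '__ne__', '__new__', '__reduce__', '__reduce_ex__', '__repr__', '__setattr__', '__sizeof__', '__str__', '__subclasshook_
[... 177 characters left out ...]
0.41812538, -0.70916538,  0.56767564,  1.26164889],
       [ 0.90837587,  0.32982112, -0.25704342, -0.29525459],
       [-0.00494512,  0.62313922,  0.7820953 ,  1.04096328],
       [ 0.        ,  0.        ,  0.        ,  1.        ]])}
{'fx': 469.94800296470964, 'fy': 469.94800296470964, 'cx': 317.52685519811, 'cy': 195.2701486163743, 'world_from_camera': array([[ 2.26305821e-02,  9.97241665e-01, -7.06888803e-02,
         5.12788128e-01],
       [-9.99742747e-01,  2.26810737e-02, -8.83962615e-05,
        -1.69989391e-03],
       [ 1.51514727e-03,  7.06726959e-02,  9.97498408e-01,
         1.38882068e+00],
       [ 0.00000000e+00,  0.00000000e+00,  0.00000000e+00,
         1.00000000e+00]])}
```

View pics/scene0.png

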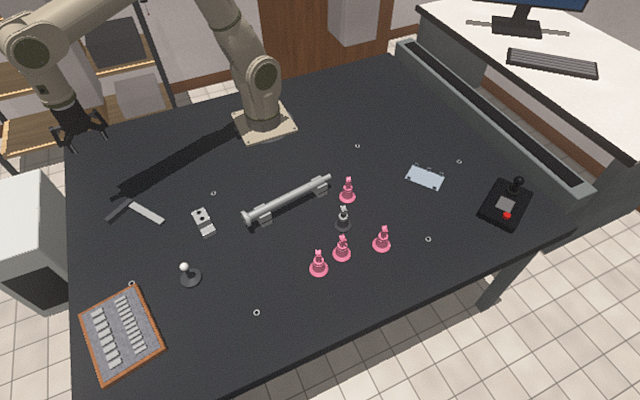

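View pics/top0.png

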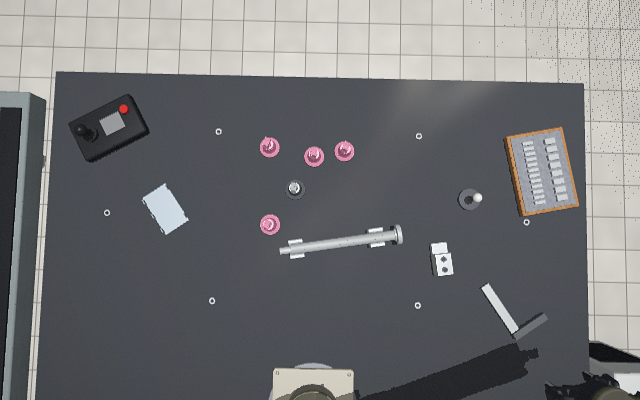

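The genuine jack is the dark one (top ≈ (295,189), scene ≈ (343,217)). The pink look-alikes are at top (269,147), (314,156), (344,151) and (270,224). I'll enlarge the view to confirm this and to see the V direction.

```bash
python3 - <<'E'
import cv2,numpy as np
s=cv2.imread("pics/scene0.png");t=cv2.imread("pics/top0.png")
a=cv2.resize(t[165:215,270:320],(400,400),interpolation=cv2.INTER_CUBIC)
b=cv2.resize(s[195:240,320:365],(400,400),interpolation=cv2.INTER_CUBIC)
cv2.imwrite("pics/jackcrop.png",np.hstack([a,b]))
c=cv2.resize(t[215:270,270:410],None,fx=5.6,fy=5.6,interpolation=cv2.INTER_CUBIC)
cv2.imwrite("pics/shaftcrop.png",c)
E
```

```text
(no output)
```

View pics/jackcrop.png

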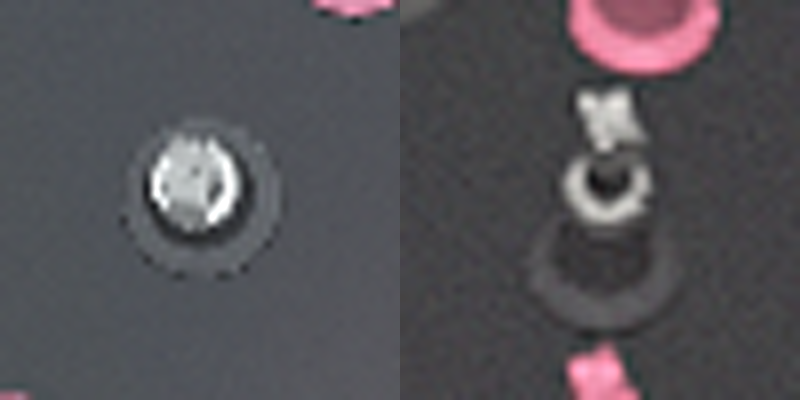

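View pics/shaftcrop.png

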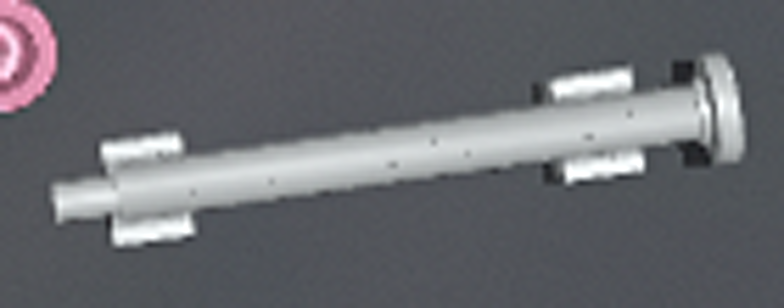

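```bash
cat > h.py <<'E'
import numpy as np,cv2
from workcell import readout, camera, camera_info, manip
CI={n:camera_info(n) for n in("scene","top")}
def ray(n,u,v):
    c=CI[n];T=c["world_from_camera"]
    d=np.array([(u-c["cx"])/c["fx"],-(v-c["cy"])/c["fy"],-1.]);return T[:3,3],T[:3,:3]@d
def onplane(n,u,v,z):
    o,d=ray(n,u,v);return o+d*(z-o[2])/d[2]
def proj(n,p):
    c=CI[n];T=c["world_from_camera"];q=T[:3,:3].T@(np.asarray(p)-T[:3,3])
    return np.array([c["cx"]+c["fx"]*q[0]/-q[2],c["cy"]-c["fy"]*q[1]/-q[2]])
def two(u1,v1,u2,v2): # scene, top
    o1,d1=ray("scene",u1,v1);o2,d2=ray("top",u2,v2);d1/=np.linalg.norm(d1);d2/=np.linalg.norm(d2)
    A=np.stack([d1,-d2],1);s=np.linalg.lstsq(A,o2-o1,rcond=None)[0]
    a=o1+d1*s[0];b=o2+d2*s[1];return (a+b)/2,np.linalg.norm(a-b)
E
python3 - <<'E'
from h import *
fr={n:[camera(n).astype(np.float32) for _ in range(4)] for n in("scene","top")}
m={n:np.mean(f,0) for n,f in fr.items()}
for n in m: np.save(n+"_avg.npy",m[n]); print(n,np.std(fr[n],0).mean())
# shaft in top: bright low-sat
g=m["top"].min(2); mask=np.zeros(g.shape,np.uint8); mask[215:270,272:410]=(g[215:270,272:410]>120)*255
nl,l,st,c=cv2.connectedComponentsWithStats(mask)
print(st,c)
# midline per column between blocks
pts=[]
for u in range(305,366,3):
    col=g[225:262,u]; bg=np.median(np.r_[col[:5],col[-5:]]); w=np.clip(col-bg-30,0,None); 
    ys=np.where(col>0.5*(col.max()+bg))[0]
    # subpixel half-level edges
    h=0.5*(np.percentile(col,85)+bg);a,b=ys[0],ys[-1]
    e1=a-(col[a]-h)/(col[a]-col[a-1]);e2=b+(col[b]-h)/(col[b]-col[b+1])
    pts.append((u,225+(e1+e2)/2,e2-e1))
pts=np.array(pts);print(pts[::4].round(2))
W=np.array([onplane("top",u,v,0.058) for u,v,_ in pts]); 
vx,vy,x0,y0=cv2.fitLine(W[:,:2].astype(np.float32),cv2.DIST_L2,0,1e-6,1e-6).ravel()
print("dir",vx,vy,"yaw",np.degrees(np.arctan2(vy,vx)),"pt",x0,y0)
s=m["scene"][180:240,315:375];t=m["top"][160:220,265:325]
f=lambda a:cv2.resize(np.clip(a*1.0,0,255).astype(np.uint8),None,fx=14,fy=14,interpolation=cv2.INTER_NEAREST)
cv2.imwrite("pics/jk1.png",np.hstack([f(m["scene"][200:228,330:358]),f(m["top"][174:202,281:309])]))
for n,(u,v) in {"pinkA":(269,147),"B":(314,156),"C":(344,151),"D":(270,224),"jack":(295,189)}.items(): print(n,onplane("top",u,v,.08))
E
```

```text
scene 2.089554
top 0.8782937
[[     0      0    640    400 254460]
 [   272    215      8     19     74]
 [   272    220      2      8     14]
 [   279    225    124     34   1452]] [[319.38569127 199.24985066]
 [275.77027027 224.10810811]
 [272.42857143 223.5       ]
 [342.21487603 241.85261708]]
[[305.   246.98   9.03]
 [317.   245.32   9.5 ]
 [329.   243.87   9.25]
 [341.   241.89   8.89]
 [353.   240.41   9.78]
 [365.   238.74   9.48]]
dir 0.16166341 -0.98684597 yaw -80.69653 pt 0.47376263 -0.0538903
pinkA [0.73847942 0.13791997 0.08      ]
B [0.71585682 0.01082141 0.08      ]
C [ 0.73195554 -0.07315797  0.08      ]
D [0.52249969 0.1286737  0.08      ]
jack [0.62166894 0.0617477  0.08      ]
```

View pics/jk1.png

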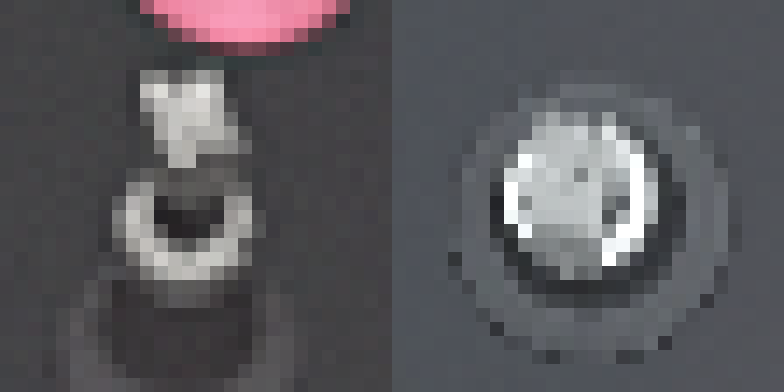

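```bash
python3 - <<'E'
from h import *
m={n:np.load(n+"_avg.npy") for n in("scene","top")}
# metric rectification to plane z=0.1 about jack, world x up, y left, 0.1mm.. 8px/mm
c=np.array([0.617,0.0615]);R=0.030;S=390
out=[]
for n in("top","scene"):
    P=[];Q=[]
    for i,(du,dv) in enumerate([(-1,-1),(1,-1),(1,1),(-1,1)]):
        w=np.array([c[0]-dv*R,c[1]-du*R,0.1]);P.append(proj(n,w));Q.append((S/2+du*S/2,S/2+dv*S/2))
    H=cv2.getPerspectiveTransform(np.float32(P),np.float32(Q))
    g=m[n].min(2); g=np.clip((g-(60 if n=="top" else 50))*(255/(195 if n=="top" else 170)),0,255).astype(np.uint8)
    out.append(cv2.applyColorMap(cv2.warpPerspective(g,H,(S,S),flags=cv2.INTER_CUBIC),cv2.COLORMAP_JET))
o=np.hstack(out)
for k in range(0,S,65):
    cv2.line(o,(k,0),(k,S),(255,255,255),1);cv2.line(o,(k+S,0),(k+S,S),(255,255,255),1);cv2.line(o,(0,k),(2*S,k),(255,255,255),1)
cv2.imwrite("pics/jk2.png",o)
np.set_printoptions(linewidth=200)
print(m["top"].min(2)[180:196,287:303].astype(int));print(m["scene"].min(2)[203:215,338:350].astype(int))
E
```

```text
[[ 77  78  76  83  77  87 104 102 101 101  93  86  81  82  80  80]
 [ 78  79  76  99  99 112  92  95  91  91  94  98 105  99  81  78]
 [ 77  89  95  93 128 159 126 141  99 150  86  91  98 100  84  86]
 [ 85  95  93  97 165 180 183 201 150 224 144  75  89 101  98 114]
 [ 99  93  86 180 181 183 187 187 174 190 227 166  66  96 100  98]
 [ 93  89 119 251 206 186 187 175 181 193 214 251  89  59 100  97]
 [ 91  77 208 215 188 201 184 130 188 164 174 255 144  53  92  98]
 [ 92  56 255 193 192 188 177 188 200 149 147 255 181  56  63  99]
 [ 93  35 255 134 189 189 191 190 195 116  92 255 188  53  49 102]
 [ 94  42 244 196 182 185 186 188 199  81 169 255 162  53  57 104]
 [ 96  49  62 245 137 142 150 164 188 144 255 255  72  52  60 101]
 [ 93  75  42 119 124 128 119 124 137 240 245 179  56  54  76  99]
 [ 93  98  51  44 101 123 134 123 124 255 134  68  50  57 100  97]
 [ 92  93  76  46  55  68 133  95 109  61  62  50  57  74  98  97]
 [ 93  92  99  64  53  46  44  44  47  49  49  61  73  98  99  98]
 [ 91  94  92  99  79  65  64  56  58  65  64  85  99  96  97  96]]
[[ 66  65  64  60  56  57  54  53  61  72  68  58]
 [ 66  62  62  55  53  54  68  66  51  53  55  58]
 [ 65  55 122 132  89 119 154 131  52  61  67  67]
 [ 66  53 183 214 161 196 225 180  58  62  67  64]
 [ 63  54 137 186 192 205 206 171  77  60  64  68]
 [ 68  56  88 161 192 189 196 173 108  57  63  65]
 [ 64  63  65 160 193 168 175 175 147  79  61  64]
 [ 67  63  66 116 176 172 140 140 134 102  64  62]
 [ 65  63  67  71 167 174  75  82  78  68  65  64]
 [ 62  76  94  84  72  81  85  94  88  69  60  65]
 [ 60 126 144  90  84  88  88  85 101  96  61  67]
 [ 91 175 160  43  70  79  68  54 139 150  60  65]]
```

View pics/jk2.png

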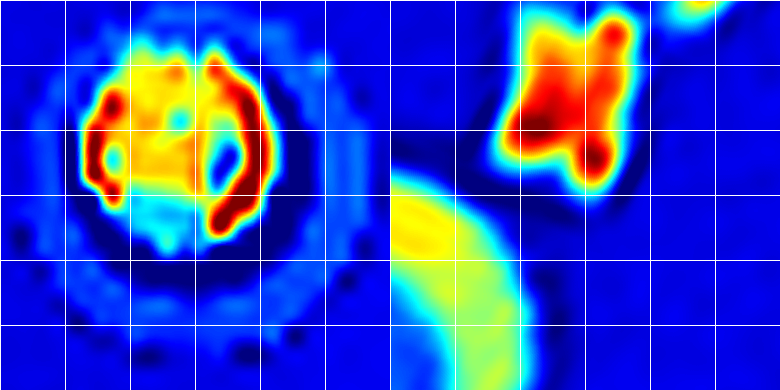

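```bash
python3 - <<'E'
from h import *
p=np.array([0.617,0.0615,0.1])
for n in CI:
    a=proj(n,p);print(n,a.round(1),[((proj(n,p+.01*e)-a)).round(2) for e in np.eye(3)])
m={n:np.load(n+"_avg.npy") for n in("scene","top")}
# overlay hypotheses of head top rectangle
ims=[]
for yaw in (80,58,-32):
  row=[]
  for n,(r0,c0) in {"scene":(200,333),"top":(176,284)}.items():
    im=cv2.resize(m[n][r0:r0+22,c0:c0+22].astype(np.uint8),(264,264),interpolation=cv2.INTER_NEAREST)
    a=np.radians(yaw);X=np.array([np.cos(a),np.sin(a),0]);Y=np.array([-X[1],X[0],0])
    for z in(.0999,.0938):
      for col,pts in(((0,255,0),[(8,10.5),(8,-10.5),(-8,-10.5),(-8,10.5)]),):
        q=[]
        for s,t in pts:
            w=np.array([0.617,0.0615,z])+X*s/1e3+Y*t/1e3; uv=proj(n,w);q.append((uv-[c0-.5,r0-.5])*12)
        cv2.polylines(im,[np.int32(np.round(q))],True,col if z>.095 else (255,0,0),1)
    row.append(im)
  ims.append(np.vstack(row))
cv2.imwrite("pics/jk3.png",np.hstack(ims))
E
```

```text
scene [340.3 204.7] [array([1.39, 2.22]), array([ 2.76, -1.02]), array([ 0.11, -1.91])]
top [294.7 190.1] [array([ 0.09, -3.62]), array([-3.63, -0.08]), array([-0.17, -0.3 ])]
```

View pics/jk3.png

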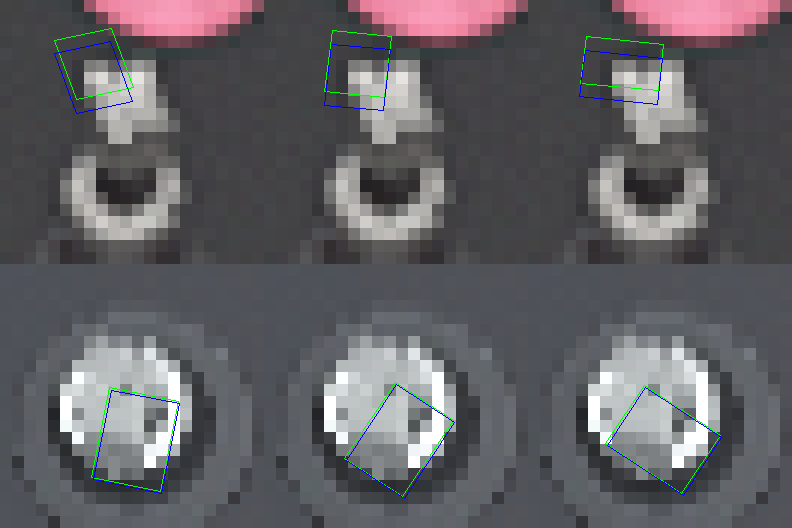

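```bash
python3 - <<'E'
from h import *
m={n:np.load(n+"_avg.npy") for n in("scene","top")}
print(two(343.0,207.5,293.3,187))
C=np.array([0.6255,0.0655])
ims=[]
for yaw in (80,65,-32):
  row=[]
  for n,(r0,c0) in {"scene":(200,333),"top":(176,284)}.items():
    im=cv2.resize(m[n][r0:r0+22,c0:c0+22].astype(np.uint8),(264,264),interpolation=cv2.INTER_NEAREST)
    a=np.radians(yaw);X=np.array([np.cos(a),np.sin(a),0]);Y=np.array([-X[1],X[0],0])
    def P(s,t,z): return np.int32(np.round((proj(n,[*(C+X[:2]*s/1e3+Y[:2]*t/1e3),z/1e3])-[c0-.5,r0-.5])*12))
    for e in(8,-8):
        cv2.polylines(im,[np.array([P(e,10.5,86),P(e,10.5,99.9),P(e,0,93.8),P(e,-10.5,99.9),P(e,-10.5,86)])],True,(0,255,0) if e>0 else (0,0,255),1)
    for t,z in((10.5,99.9),(-10.5,99.9),(0,93.8)): cv2.line(im,tuple(map(int,P(8,t,z))),tuple(map(int,P(-8,t,z))),(255,0,0),1)
    row.append(im)
  ims.append(np.vstack(row))
cv2.imwrite("pics/jk4.png",np.hstack(ims))
# base circle
g=m["top"].min(2)
E
```

```text
(array([0.6261872 , 0.06637588, 0.0934141 ]), np.float64(0.000941679956163692))
```

View pics/jk4.png

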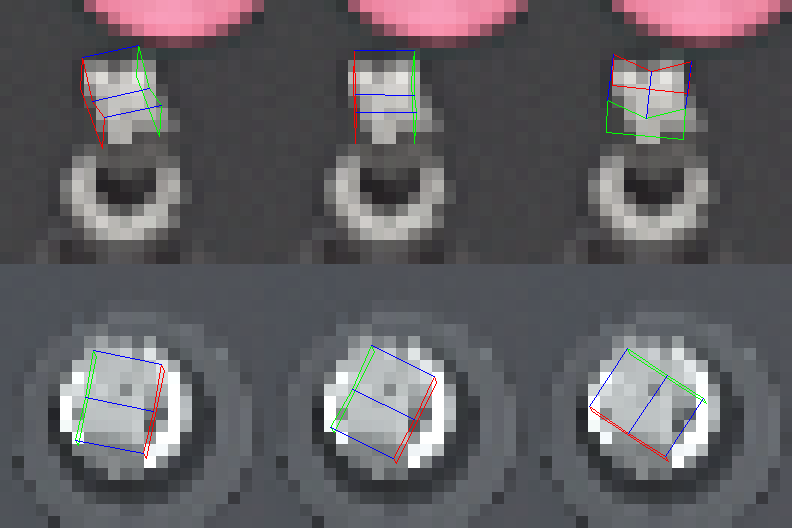

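```bash
python3 - <<'E'
from h import *
m=np.load("top_avg.npy").min(2); 
d=np.array([-0.16166,0.98685,0]);p0=np.array([0.47376,-0.05389,0.058])
s=np.arange(-0.25,0.26,0.001)
for off in (0,.009,.021): # lateral
    n=np.array([-d[1],d[0],0])
    def prof(o): 
        uv=np.array([proj("top",p0+d*t+n*o) for t in s],np.float32)
        return cv2.remap(m,uv[:,0].reshape(1,-1),uv[:,1].reshape(1,-1),cv2.INTER_LINEAR).ravel()
    a=(prof(off)+prof(-off))/2
    b=a>140; e=np.where(np.diff(b.astype(int)))[0]; print(off,[(round(float(s[i])*1000),int(b[i+1])) for i in e])
# base circle of jack
g=cv2.imread("pics/top0.png")
g=cv2.resize(g[172:208,277:315],None,fx=8,fy=8,interpolation=cv2.INTER_CUBIC)
# base edge: dark gap radius profile around guess
for zc in (0.0,):
  best=[]
  for a in np.linspace(0,2*np.pi,48,endpoint=False):
    c=np.array([0.626,0.0655]); r=np.arange(.022,.040,.0005)
    uv=np.array([proj("top",[*(c+q*np.array([np.cos(a),np.sin(a)])),0.006]) for q in r],np.float32)
    pr=cv2.remap(m,uv[:,0].reshape(1,-1),uv[:,1].reshape(1,-1),cv2.INTER_LINEAR).ravel()
    i=np.argmin(np.gradient(cv2.GaussianBlur(pr.reshape(1,-1),(5,1),0).ravel())); best.append(c+r[i]*np.array([np.cos(a),np.sin(a)]))
  b=np.array(best); A=np.c_[2*b,np.ones(len(b))]
  w=np.ones(len(b),bool)
  for _ in range(6):
    x=np.linalg.lstsq(A[w],(b[w]**2).sum(1),rcond=None)[0];R=np.sqrt(x[2]+x[0]**2+x[1]**2);res=np.abs(np.linalg.norm(b-x[:2],axis=1)-R);w=res<max(.0015,1.5*np.median(res))
  print("base",x[:2],R,w.sum())
E
```

```text
0 [(-191, 1), (-178, 0), (-176, 1), (158, 0)]
0.009 [(-191, 1), (-178, 0), (-175, 1), (130, 0), (136, 1), (143, 0)]
0.021 [(-188, 1), (-177, 0), (-139, 1), (-98, 0), (90, 1), (132, 0)]
base [0.62732996 0.06588538] 0.028660372330850198 36
```

Emit:
play_rows([
  [[20.4, 35.6, 0], [0, 0, 5.57], 85],
  [[20.4, 35.6, 0], [0, 0, 5.57], 85],
  [[20.4, 35.6, 0], [0, 0, 5.57], 85],
  [[20.4, 35.6, 0], [0, 0, 5.57], 85],
  [[20.4, 35.6, 0], [0, 0, 5.57], 85],
  [[20.4, 35.6, 0], [0, 0, 5.57], 85],
  [[20.4, 35.6, 0], [0, 0, 5.57], 85],
  [[20.4, 35.6, 0], [0, 0, 5.57], 85],
  [[20.4, 35.6, 0], [0, 0, 5.57], 85],
  [[20.4, 35.6, 0], [0, 0, 5.57], 85],
  [[20.4, 35.6, 0], [0, 0, 5.57], 85],
  [[20.4, 35.6, 0], [0, 0, 5.57], 85],
])

```text
clock: 2.0
position: [0.415, -0.1732, 0.2316]
ee_rot: [0.998, -0.063, 0.0, 0.0]
ft_force: [0.9, 0.2, -0.1]
grip_width: 0.995
```

Emit:
play_rows([
  [[20.4, 35.6, 0], [0, 0, 5.57], 85],
  [[20.4, 35.6, 0], [0, 0, 5.57], 85],
  [[20.4, 35.6, 0], [0, 0, 5.57], 85],
  [[0, 0, -40], [0, 0, 0], 85],
  [[0, 0, -40], [0, 0, 0], 85],
  [[0, 0, -20], [0, 0, 0], 60],
  [[0, 0, 0], [0, 0, 0], 60],
  [[0, 0, 0], [0, 0, 0], 60],
])

```text
clock: 3.0
position: [0.4763, -0.0676, 0.1324]
ee_rot: [0.997, 0.081, 0.001, 0.0]
ft_force: [0.2, 0.3, 0.5]
grip_width: 0.7
```

```bash
python3 - <<'E'
from h import *
o=readout.get_obs();print(o)
from scipy.spatial.transform import Rotation as R
print(R.from_quat(o["ee_rot"]).as_matrix().round(3))
t=camera("top");s=camera("scene")
cv2.imwrite("pics/t1.png",np.hstack([cv2.resize(t[190:290,240:440],(400,200)),cv2.resize(s[130:230,220:420],(400,200))]))
E
```

```text
{'clock': 3.0, 'joint_pos': array([ 0.68576553,  0.15632997, -0.68099436,  1.92497626,  0.11070664,
        1.09576427,  0.12230809]), 'joint_velocities': array([ 0.00104828, -0.0069065 , -0.00115656, -0.00573633,  0.00111947,
       -0.00126187, -0.00083105]), 'tau': array([-1.90598908e-02, -3.85564041e+01, -3.24526906e+00, -3.47337949e+01,
        3.05430125e-02,  4.33150126e-03, -8.63456778e-03]), 'position': array([ 0.47626996, -0.06759757,  0.132435  ]), 'ee_rot': array([9.96713177e-01, 8.10078533e-02, 7.33412447e-04, 1.82851209e-04]), 'ft_force': array([0.18163347, 0.33979878, 0.53025778]), 'torque': array([-0.04017524,  0.01517126,  0.01107644]), 'grip_width': 0.7003548704927884}
[[ 0.987  0.161  0.001]
 [ 0.161 -0.987 -0.   ]
 [ 0.001  0.    -1.   ]]
```

View pics/t1.png

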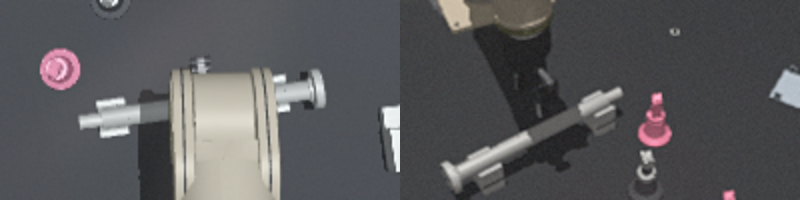

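```bash
cat >> h.py <<'E'
def ft(k=8):
    F=[];T=[]
    for i in range(k):
        camera("top");o=readout.get_obs();F.append(o["ft_force"]);T.append(o["torque"])
    print("clock",o["clock"],"F",np.mean(F,0).round(3),"T",np.mean(T,0).round(4),"sd",np.std(T,0).round(4),"pos",o["position"].round(4),"grip",round(o["grip_width"],3))
E
python3 -c "
from h import *
ft()"
```

```text
clock 3.5 F [ 0.302 -0.411  0.   ] T [-0.0109  0.0212 -0.0185] sd [0.0299 0.0287 0.0231] pos [ 0.4757 -0.0676  0.1314] grip 0.704
```

Emit:
play_rows([
  [[0, 0, -40], [0, 0, 0], 60],
  [[0, 0, -35], [0, 0, 0], 60],
  [[0, 0, -15], [0, 0, 0], 60],
  [[0, 0, -4], [0, 0, 0], 60],
  [[0, 0, 0], [0, 0, 0], 60],
  [[0, 0, 0], [0, 0, 0], 36],
], force=60)

```text
clock: 4.25
position: [0.4764, -0.0677, 0.0384]
ee_rot: [0.997, 0.081, 0.001, 0.0]
ft_force: [0.3, 0.2, 0.5]
grip_width: 0.503
```

Emit:
play_rows([
  [[0, 0, 0], [0, 0, 0], 30],
  [[0, 0, 0], [0, 0, 0], 15],
  [[0, 0, 0], [0, 0, 0], 15],
  [[0, 0, 0], [0, 0, 0], 15],
], force=60)

```text
clock: 4.75
position: [0.4791, -0.0673, 0.0393]
ee_rot: [0.997, 0.081, 0.004, 0.0]
ft_force: [9.0, 1.1, 1.3]
grip_width: 0.31
```

Emit:
play_rows([
  [[2.7, 0.4, 0], [0, 0, 0], 15],
  [[0, 0, 0], [0, 0, 0], 15],
  [[0, 0, 0], [0, 0, 0], 15],
], force=80)

```text
clock: 5.12
position: [0.4792, -0.0673, 0.0392]
ee_rot: [0.997, 0.081, 0.001, 0.001]
ft_force: [-6.2, 0.7, 18.1]
grip_width: 0.307
```

```bash
python3 -c "
from h import *
ft(6)"
```

```text
clock 5.425 F [-6.215  0.884 18.323] T [0.1659 1.2491 0.0239] sd [0.0457 0.0223 0.0222] pos [ 0.4793 -0.0673  0.0392] grip 0.302
```

Emit:
play_rows([
  [[-1.0, -0.2, 1], [0, 0, 0], 15],
  [[0, 0, 1], [0, 0, 0], 15],
  [[0, 0, 1], [0, 0, 0], 15],
  [[0, 0, 1], [0, 0, 0], 15],
  [[0, 0, 0], [0, 0, 0], 15],
], force=100)

```text
clock: 6.05
position: [0.4772, -0.0674, 0.0414]
ee_rot: [0.997, 0.081, -0.0, -0.0]
ft_force: [2.9, -0.1, -2.4]
grip_width: 0.293
```

```bash
python3 -c "
from h import *
ft(6)
cv2.imwrite('pics/l1.png',cv2.resize(camera('scene')[150:220,230:350],None,fx=6,fy=6,interpolation=cv2.INTER_CUBIC))
"
```

```text
clock 6.35 F [ 1.808  0.473 -1.719] T [ 0.0409 -0.3732 -0.0768] sd [0.0464 0.0627 0.0137] pos [ 0.4772 -0.0674  0.0414] grip 0.297
```

View pics/l1.png

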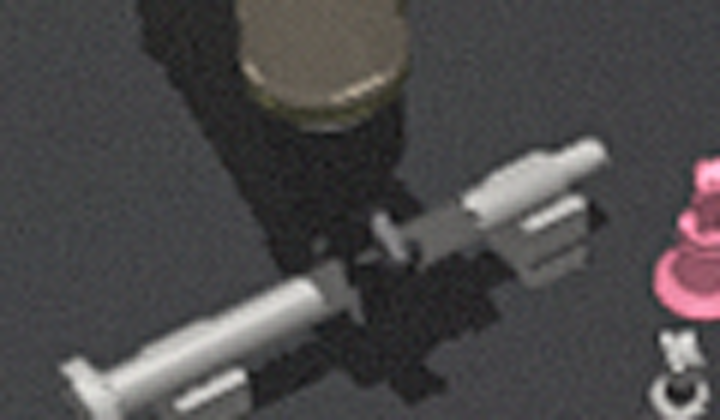

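Emit:
play_rows([
  [[0, 0, 0.7], [0, 0, 0], 15],
  [[0, 0, 0.7], [0, 0, 0], 15],
  [[0, 0, 0.6], [0, 0, 0], 15],
], force=120)

```text
clock: 6.78
position: [0.4766, -0.0674, 0.043]
ee_rot: [0.997, 0.081, -0.001, -0.0]
ft_force: [0.3, -0.3, -5.4]
grip_width: 0.292
```

```bash
python3 -c "
from h import *
ft(6)"
```

```text
clock 7.075 F [ 0.15   0.102 -5.739] T [-0.0642  0.0062  0.011 ] sd [0.0249 0.0186 0.0164] pos [ 0.4772 -0.0673  0.0433] grip 0.293
```

Emit:
play_rows([
  [[0, 0, 1], [0, 0, 0], 15],
  [[0, 0, 1], [0, 0, 0], 15],
  [[0, 0, 1], [0, 0, 0], 15],
  [[0, 0, 0], [0, 0, 0], 15],
])

```text
clock: 7.58
position: [0.4774, -0.0674, 0.0464]
ee_rot: [0.997, 0.081, 0.0, 0.0]
ft_force: [-1.0, -0.3, -6.2]
grip_width: 0.292
```

```bash
python3 -c "
from h import *
ft(24)
np.save('s2.npy',camera('scene'));np.save('t2.npy',camera('top'))
cv2.imwrite('pics/l2.png',cv2.resize(camera('scene')[150:220,230:350],None,fx=6,fy=6,interpolation=cv2.INTER_CUBIC))
"
```

```text
clock 8.775 F [-0.109  0.207 -5.851] T [-0.0612 -0.0152  0.0114] sd [0.0221 0.0278 0.0307] pos [ 0.4773 -0.0674  0.0463] grip 0.292
```

View pics/l2.png

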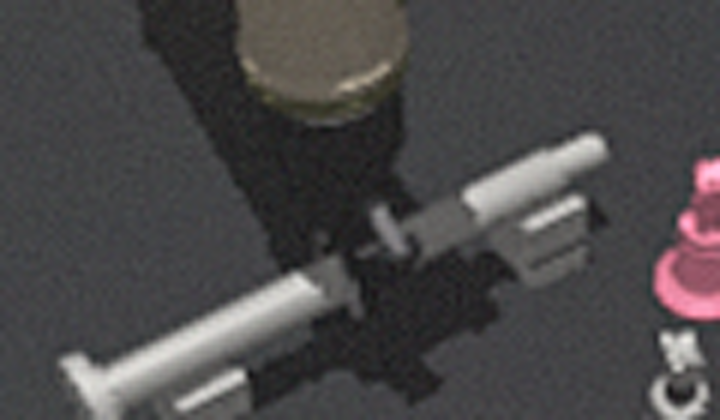

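Emit:
play_rows([
  [[0, 0, -2], [0, 0, 0], 15],
  [[0, 0, -2], [0, 0, 0], 15],
  [[0, 0, -1], [0, 0, 0], 15],
  [[0, 0, -1], [0, 0, 0], 15],
  [[0, 0, 0], [0, 0, 0], 15],
  [[0, 0, 0], [0, 0, 0], 30],
  [[0, 0, 0], [0, 0, 0], 36],
  [[0, 0, 0], [0, 0, 0], 42],
  [[0, 0, 0], [0, 0, 0], 42],
  [[-0.8, 5, 0], [0, 0, 0], 42],
  [[-0.8, 5, 0], [0, 0, 0], 42],
  [[0, 0, 0], [0, 0, 0], 42],
])

```text
clock: 10.42
position: [0.4756, -0.0567, 0.0404]
ee_rot: [0.997, 0.082, 0.0, -0.0]
ft_force: [-0.8, -0.5, 0.3]
grip_width: 0.493
```

```bash
python3 -c "
from h import *
ft(24)
"
```

```text
clock 11.625 F [ 0.086 -0.068  0.135] T [ 0.0034 -0.0105 -0.0034] sd [0.0221 0.0303 0.0296] pos [ 0.4758 -0.0573  0.0404] grip 0.493
```

Emit:
play_rows([
  [[-0.1, 0.6, 0], [0, 0, 0], 36],
  [[0, 0, 0], [0, 0, 0], 30],
  [[0, 0, 0], [0, 0, 0], 15],
  [[0, 0, 0], [0, 0, 0], 15],
  [[0, 0, 0], [0, 0, 0], 15],
], force=50)

```text
clock: 12.25
position: [0.4773, -0.0564, 0.041]
ee_rot: [0.997, 0.081, 0.002, -0.0]
ft_force: [6.6, 1.1, -0.7]
grip_width: 0.311
```

Emit:
play_rows([
  [[1.2, 0.2, 1], [0, 0, 0], 15],
  [[0, 0, 1], [0, 0, 0], 15],
  [[0, 0, 1], [0, 0, 0], 15],
  [[0, 0, 1], [0, 0, 0], 15],
  [[0, 0, 1], [0, 0, 0], 15],
  [[0, 0, 1], [0, 0, 0], 15],
  [[0, 0, 0], [0, 0, 0], 15],
], force=100)

```text
clock: 13.12
position: [0.4768, -0.0566, 0.0464]
ee_rot: [0.997, 0.081, 0.0, 0.0]
ft_force: [-0.2, -0.5, -5.7]
grip_width: 0.3
```

```bash
python3 -c "
from h import *
ft(24)
"
```

```text
clock 14.325 F [ 0.031  0.062 -5.864] T [0.0045 0.0046 0.0015] sd [0.0322 0.0297 0.0281] pos [ 0.4768 -0.0565  0.0464] grip 0.297
```

Emit:
play_rows([
  [[0, 0, 4], [0, 0, 0], 15],
  [[0, 0, 10], [0, 0, 0], 15],
  [[0, 0, 14], [0, 0, 0], 15],
  [[0, 0, 16], [0, 0, 0], 15],
  [[0, 0, 16], [0, 0, 0], 15],
  [[0, 0, 14], [0, 0, 0], 15],
  [[0, 0, 10], [0, 0, 0], 15],
  [[0, 0, 7], [0, 0, 0], 15],
  [[0, 0, 3], [0, 0, 0], 15],
])

```text
clock: 15.45
position: [0.4768, -0.0566, 0.1406]
ee_rot: [0.997, 0.081, 0.0, 0.0]
ft_force: [-0.2, -0.4, -4.5]
grip_width: 0.295
```

Emit:
play_rows([
  [[3, 2.5, 0], [0, 0, -0.5], 15],
  [[8, 6.5, 0], [0, 0, -1], 15],
  [[13, 10.5, 0], [0, 0, -1.6], 15],
  [[17, 13.5, 0], [0, 0, -2.2], 15],
  [[18, 14.5, 0], [0, 0, -2.3], 15],
  [[18, 14.5, 0], [0, 0, -2.3], 15],
  [[18, 14.5, 0], [0, 0, -2.3], 15],
  [[18, 14.5, 0], [0, 0, -2.3], 15],
  [[16, 13, 0], [0, 0, -2], 15],
  [[12, 10, 0], [0, 0, -1.5], 15],
  [[7, 6, 0], [0, 0, -1], 15],
  [[3.7, 2.5, 0], [0, 0, -0.3], 15],
])

```text
clock: 16.95
position: [0.6285, 0.0663, 0.1398]
ee_rot: [0.996, -0.087, -0.0, -0.0]
ft_force: [-0.5, -0.3, -5.6]
grip_width: 0.295
```

Emit:
play_rows([
  [[0, 0, -10], [0, 0, 0], 15],
  [[0, 0, -8], [0, 0, 0], 15],
  [[0, 0, -4], [0, 0, 0], 15],
  [[0, 0, 0], [0, 0, 0], 15],
  [[0, 0, 0], [0, 0, 0], 15],
])

```text
clock: 17.58
position: [0.6287, 0.0659, 0.1186]
ee_rot: [0.996, -0.087, 0.0, -0.0]
ft_force: [-0.1, -0.4, -5.7]
grip_width: 0.294
```

```bash
python3 -c "
from h import *
ft(4)
print(readout.get_obs()['ee_rot'],readout.get_obs()['joint_pos'])
s=camera('scene');t=camera('top');np.save('s3.npy',s)
cv2.imwrite('pics/j1.png',cv2.resize(s[150:260,260:420],None,fx=5,fy=5,interpolation=cv2.INTER_CUBIC))
cv2.imwrite('pics/j1t.png',cv2.resize(t[120:260,210:410],None,fx=4,fy=4,interpolation=cv2.INTER_CUBIC))
"
```

```text
clock 17.775 F [ 0.252  0.142 -5.627] T [-0.0026  0.0101 -0.0206] sd [0.0159 0.0227 0.0185] pos [0.6286 0.066  0.1186] grip 0.296
[ 9.96189020e-01 -8.72202630e-02  2.45185810e-04 -3.80097461e-05] [ 0.30340657  0.50808912 -0.63770057  1.54772674  0.31731412  1.19063249
 -0.56690128]
```

View pics/j1.png

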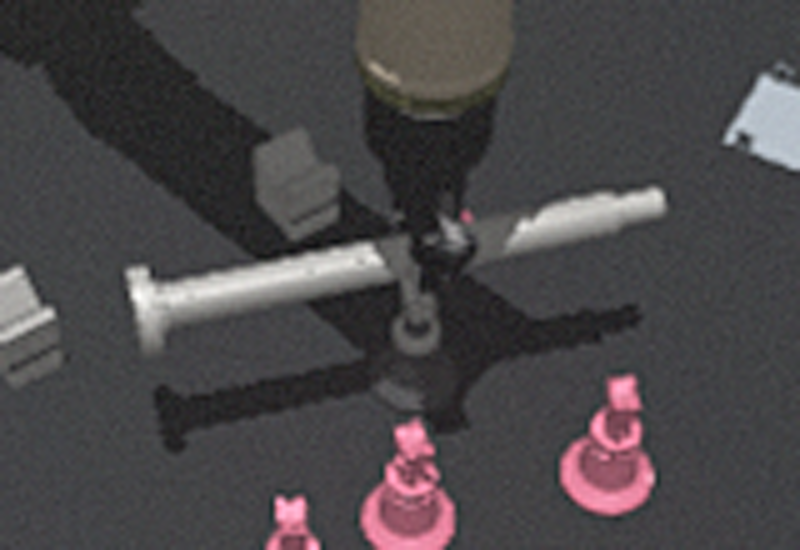

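View pics/j1t.png

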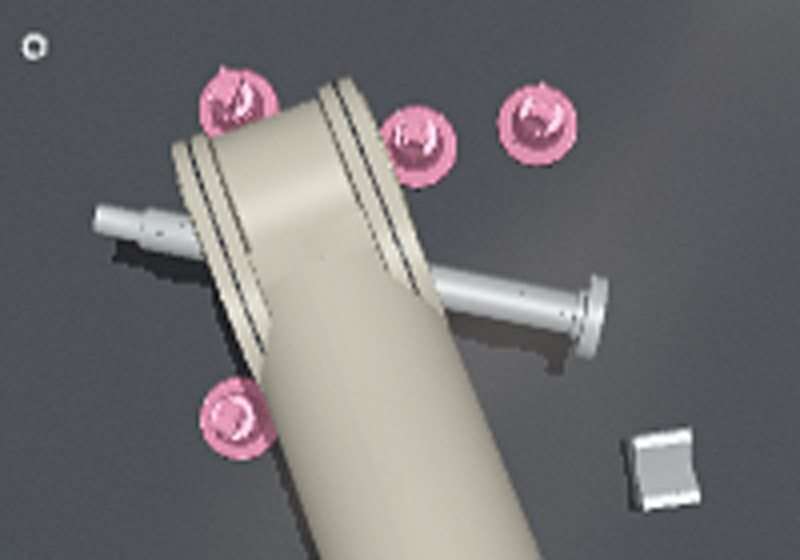

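```bash
python3 - <<'E'
from h import *
t=cv2.imread("pics/top0.png").astype(int); s=cv2.imread("pics/scene0.png")
# base plate edges in top, rows 372..395: find left/right beige borders
for v in (375,380,385,390):
    r=t[v].min(1); print(v,r[268:280],r[348:360])
print("onplane z=.02", onplane("top",273,385,.02),onplane("top",354,385,.02))
cv2.imwrite("pics/bp.png",cv2.resize(s[90:150,220:310],None,fx=7,fy=7,interpolation=cv2.INTER_CUBIC))
# hover shaft line
g=np.load("s3.npy").min(2).astype(float)
tp=camera("top").min(2).astype(float)
c=np.array([.6286,.066]);z=.1186+.0175;a=np.radians(80);d=np.array([np.cos(a),np.sin(a)]);n=np.array([-d[1],d[0]])
for name,img in(("scene",g),("top",tp)):
  W=[]
  for q in list(np.arange(-.15,-.09,.004))+list(np.arange(.09,.12,.004)):
    p=np.array([*(c+d*q),z]); uv=proj(name,p); w=(proj(name,np.array([*(c+d*(q+.01)),z]))-uv); w/=np.linalg.norm(w); nn=np.array([-w[1],w[0]])
    tt=np.arange(-9,9.01,.1); P=(uv+tt[:,None]*nn).astype(np.float32)
    pr=cv2.remap(img.astype(np.float32),P[:,0].reshape(1,-1),P[:,1].reshape(1,-1),cv2.INTER_LINEAR).ravel()
    k=np.where(pr>115)[0]
    if len(k): W.append((q,tt[k[0]],tt[k[-1]],(tt[k[0]]+tt[k[-1]])/2))
  W=np.array(W);print(name,"normal dir",nn.round(2),"\n",W[::3].round(3),W[:,3].mean())
E
```

```text
375 [ 74  72  73  73  64 193 190 190 194 195 195 193] [142 166 131 194 195 159  73  72  76  75  74  76]
380 [ 72  73  73  69  86 194 189 190 192 191 192 191] [193 195 192 193 194 131  69  72  74  70  73  74]
385 [ 73  72  75  70  89 194 187 190 190 191 192 192] [192 193 192 190 195 126  69  74  73  75  75  72]
390 [ 74  73  69 123 158 185 188 189 190 189 190 190] [192 191 191 191 194 123  33  35  37  35  34  76]
onplane z=.02 [0.06717406 0.11255664 0.02      ] [ 0.07226498 -0.11732511  0.02      ]
scene normal dir [0.21 0.98] 
 [[-0.15  -4.2    3.    -0.6  ]
 [-0.138 -4.1    3.2   -0.45 ]
 [-0.126 -4.1    3.1   -0.5  ]
 [-0.114 -4.2    3.1   -0.55 ]
 [-0.102 -4.1    3.    -0.55 ]
 [ 0.09  -3.8    3.4   -0.2  ]
 [ 0.102 -4.1    3.2   -0.45 ]
 [ 0.114 -3.9    3.4   -0.25 ]] -0.45652173913046523
top normal dir [ 0.2  -0.98] 
 [[-0.15  -6.1    4.2   -0.95 ]
 [-0.138 -6.1    4.    -1.05 ]
 [-0.126 -6.2    4.    -1.1  ]
 [-0.114 -6.3    4.    -1.15 ]
 [-0.102 -6.3    4.    -1.15 ]
 [ 0.09  -6.     8.     1.   ]
 [ 0.102 -6.     9.     1.5  ]
 [ 0.114 -5.9    4.    -0.95 ]] -0.5021739130435084
```

View pics/bp.png

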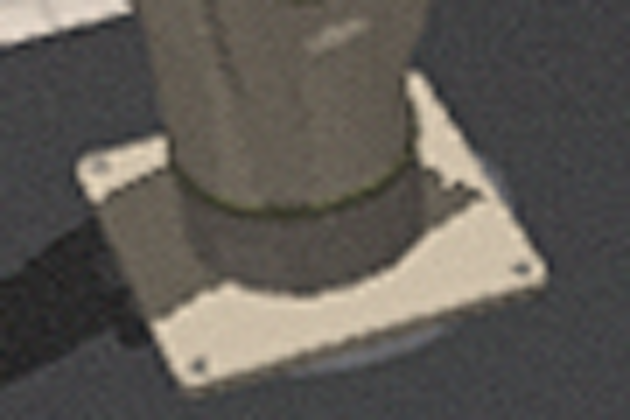

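Emit:
play_rows([
  [[0.9, 0.5, -4], [0, 0, 0], 15],
  [[0, 0, -6], [0, 0, 0], 15],
  [[0, 0, -6], [0, 0, 0], 15],
  [[0, 0, -4], [0, 0, 0], 15],
  [[0, 0, -2], [0, 0, 0], 15],
  [[0, 0, 0], [0, 0, 0], 15],
  [[0, 0, 0], [0, 0, 0], 15],
])

```text
clock: 18.8
position: [0.6295, 0.0664, 0.0964]
ee_rot: [0.996, -0.087, 0.0, -0.0]
ft_force: [2.4, -0.5, -6.8]
grip_width: 0.298
```

```bash
python3 -c "
from h import *
ft(4)
s=camera('scene')
cv2.imwrite('pics/j2.png',cv2.resize(s[180:240,300:400],None,fx=8,fy=8,interpolation=cv2.INTER_CUBIC))
"
```

```text
clock 19.0 F [ 2.718 -0.044 -6.773] T [-0.0326 -0.4578  0.0327] sd [0.0094 0.031  0.0237] pos [0.6295 0.0664 0.0964] grip 0.294
```

View pics/j2.png

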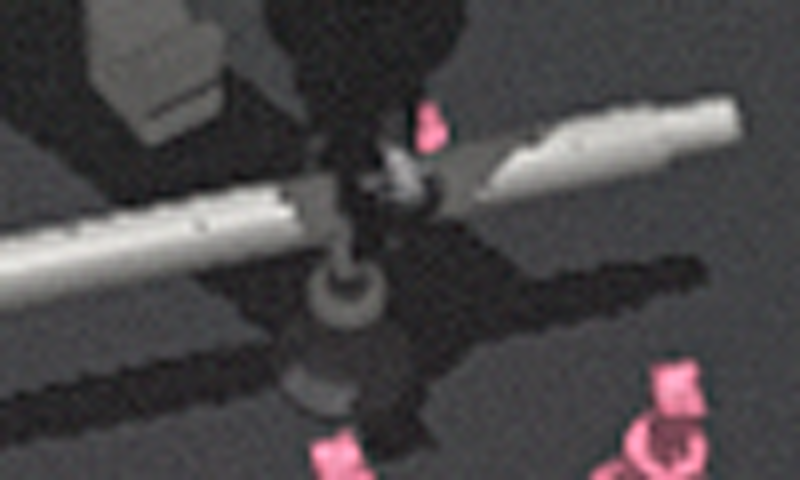

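Emit:
play_rows([
  [[1.5, -0.2, 0], [0, 0, 0], 15],
  [[0, 0, 0], [0, 0, 0], 15],
  [[0, 0, 0], [0, 0, 0], 15],
])

```text
clock: 19.42
position: [0.6308, 0.0663, 0.0963]
ee_rot: [0.996, -0.087, -0.0, 0.0]
ft_force: [0.7, 0.2, -5.9]
grip_width: 0.295
```

```bash
python3 -c "
from h import *
ft(5)
"
```

```text
clock 19.675 F [-0.268 -0.248 -5.719] T [-0.0041 -0.002   0.0049] sd [0.016  0.0386 0.0124] pos [0.6309 0.0663 0.0963] grip 0.295
```

Emit:
play_rows([
  [[1.7, -0.3, 0], [0, 0, 0], 15],
  [[0, 0, -1], [0, 0, 0], 15],
  [[0, 0, -1], [0, 0, 0], 15],
  [[0, 0, 0], [0, 0, 0], 15],
])

```text
clock: 20.18
position: [0.6324, 0.0661, 0.0944]
ee_rot: [0.996, -0.087, -0.0, -0.0]
ft_force: [-4.1, 0.3, -3.6]
grip_width: 0.296
```

```bash
python3 -c "
from h import *
ft(4)
"
```

```text
clock 20.375 F [-3.339  0.69  -2.768] T [0.1622 0.8831 0.0121] sd [0.0266 0.0441 0.0146] pos [0.6324 0.0661 0.0943] grip 0.294
```

Emit:
play_rows([
  [[0, 0, 1.5], [0, 0, 0], 15],
  [[-1.3, 0.2, 0], [0, 0, 0], 15],
  [[0, 0, 0], [0, 0, 0], 15],
])

```text
clock: 20.75
position: [0.6318, 0.0659, 0.096]
ee_rot: [0.996, -0.087, 0.001, 0.0]
ft_force: [-0.2, 0.8, -5.8]
grip_width: 0.298
```

Emit:
play_rows([
  [[0, 0, -1], [0, 0, 0], 15],
  [[0, 0, 0], [0, 0, 0], 15],
])

```text
clock: 21.0
position: [0.6314, 0.066, 0.0948]
ee_rot: [0.996, -0.087, 0.0, 0.0]
ft_force: [-0.2, -0.4, -4.8]
grip_width: 0.294
```

Emit:
play_rows([
  [[0, 0, -1], [0, 0, 0], 15],
  [[0, 0, 0], [0, 0, 0], 15],
])

```text
clock: 21.25
position: [0.6314, 0.0661, 0.0939]
ee_rot: [0.996, -0.087, 0.0, -0.0]
ft_force: [-0.4, 0.2, -5.6]
grip_width: 0.299
```

```bash
python3 -c "
from h import *
ft(5)
"
```

```text
clock 21.5 F [ 0.029 -0.132 -5.588] T [ 0.0045  0.0136 -0.0128] sd [0.0179 0.0317 0.019 ] pos [0.6313 0.0661 0.0938] grip 0.296
```

Emit:
play_rows([
  [[0, 0, -0.5], [0, 0, 0], 15],
  [[0, 0, 0], [0, 0, 0], 15],
])

```text
clock: 21.75
position: [0.6314, 0.0662, 0.0936]
ee_rot: [0.996, -0.087, 0.0, -0.0]
ft_force: [-0.3, 0.0, -1.9]
grip_width: 0.295
```

Emit:
play_rows([
  [[0, 0, -0.5], [0, 0, 0], 15],
  [[0, 0, 0], [0, 0, 0], 15],
])

```text
clock: 22.0
position: [0.6315, 0.0662, 0.0934]
ee_rot: [0.996, -0.087, 0.0, 0.0]
ft_force: [-3.4, -1.0, 4.4]
grip_width: 0.293
```

```bash
python3 -c "
from h import *
ft(5)
"
```

```text
clock 22.25 F [-3.975 -1.273  5.091] T [-2.139e-01  7.118e-01 -3.000e-04] sd [0.0251 0.0234 0.0189] pos [0.6316 0.0661 0.0934] grip 0.295
```

Emit:
play_rows([
  [[-0.6, -0.1, 0.4], [0, 0, 0], 15],
  [[0, 0, 0], [0, 0, 0], 15],
  [[0, 0, 0], [0, 0, 0], 15],
])

```text
clock: 22.62
position: [0.631, 0.0662, 0.0933]
ee_rot: [0.996, -0.087, 0.0, -0.0]
ft_force: [0.4, 0.8, 0.8]
grip_width: 0.3
```

```bash
python3 -c "
from h import *
ft(16)
s=camera('scene')
cv2.imwrite('pics/j4.png',cv2.resize(s[180:240,300:400],None,fx=8,fy=8,interpolation=cv2.INTER_CUBIC))
"
```

```text
clock 23.425 F [2.415 0.735 0.523] T [ 0.1622 -0.5825  0.0147] sd [0.0678 0.1681 0.0258] pos [0.6309 0.0661 0.0933] grip 0.298
```

View pics/j4.png

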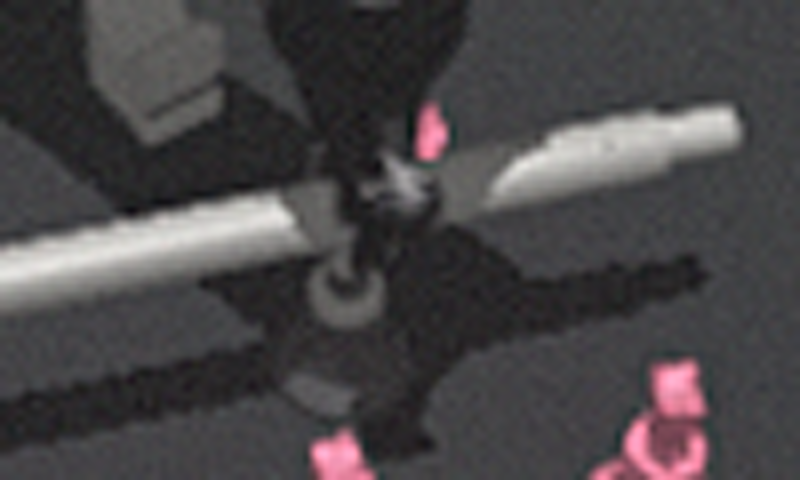

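```bash
python3 - <<'E'
from h import *
s=camera("scene");o=(300,180);k=16
a=np.clip(s[185:235,320:370].astype(float)*1.8,0,255).astype(np.uint8)
a=cv2.resize(a,None,fx=12,fy=12,interpolation=cv2.INTER_CUBIC)
def mark(p,c):
    uv=proj("scene",p);q=(uv-[319.5,184.5])*12;print(p,uv.round(1),q.round());cv2.circle(a,tuple(int(v) for v in q),3,c,-1)
c=np.array([.631,.0662]);j=np.array([.985,-.174]);d=np.array([.174,.985])
for z in(.11,.095): mark([*c,z],(0,255,255))
for e in(-.011,.011):
  for z in (.0933,.15): mark([*(c+j*.014+d*e),z],(0,255,0))
for z in(0.06,.03,0): mark([*c,z],(255,0,255))
cv2.imwrite("pics/j5.png",a)
E
```

```text
[np.float64(0.631), np.float64(0.0662), 0.11] [343.7 205.4] [290. 251.]
[np.float64(0.631), np.float64(0.0662), 0.095] [343.5 208.3] [288. 286.]
[np.float64(0.642876), np.float64(0.052929000000000004), 0.0933] [341.4 212.7] [263. 338.]
[np.float64(0.642876), np.float64(0.052929000000000004), 0.15] [342.1 201.7] [271. 206.]
[np.float64(0.646704), np.float64(0.074599), 0.0933] [348.  211.3] [342. 321.]
[np.float64(0.646704), np.float64(0.074599), 0.15] [348.9 200.2] [353. 189.]
[np.float64(0.631), np.float64(0.0662), 0.06] [343.1 214.7] [283. 363.]
[np.float64(0.631), np.float64(0.0662), 0.03] [342.7 220. ] [279. 426.]
[np.float64(0.631), np.float64(0.0662), 0] [342.4 225.1] [274. 488.]
```

View pics/j5.png

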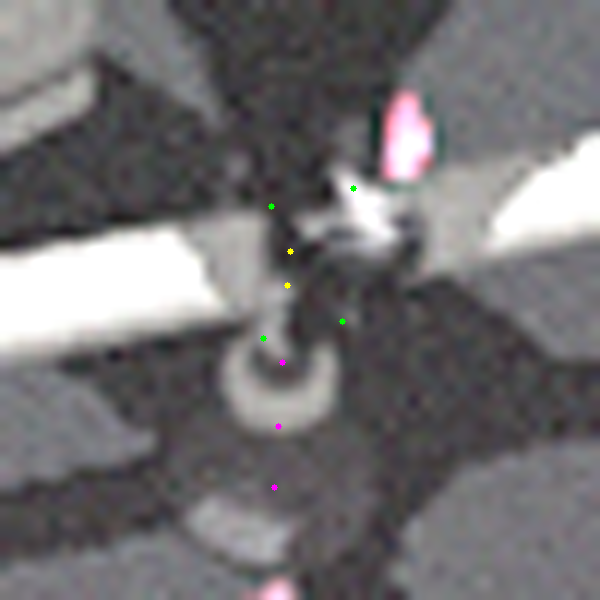

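```bash
python3 - <<'E'
from h import *
for q in ((190,388),(547,278),(78,165),(412,70)):
    print(onplane("scene",q[0]/7+220-.43,q[1]/7+90-.43,.02).round(4))
for u,v in((272.5,369.5),(353.3,368)): print(onplane("top",u,v,.02).round(4))
E
```

```text
[ 0.1292 -0.1141  0.02  ]
[0.1275 0.109  0.02  ]
[-0.0959 -0.1162  0.02  ]
[-0.0987  0.1074  0.02  ]
[0.1101 0.1152 0.02  ]
[ 0.1194 -0.1145  0.02  ]
```

Emit:
play_rows([
  [[0.3, 0, 1], [0, 0, 0], 15],
  [[0, 0, 1], [0, 0, 0], 15],
  [[0.2, 1.1, 0], [0, 0, 0], 15],
  [[0, 0, -1], [0, 0, 0], 15],
  [[0, 0, -0.6], [0, 0, 0], 15],
  [[0, 0, 0], [0, 0, 0], 15],
])

```text
clock: 24.28
position: [0.6311, 0.0671, 0.0936]
ee_rot: [0.996, -0.087, -0.0, 0.0]
ft_force: [-0.2, 0.8, -5.2]
grip_width: 0.297
```

```bash
python3 -c "
from h import *
ft(12)
"
```

```text
clock 24.875 F [-0.505 -0.037 -5.285] T [-0.0014  0.1331  0.0043] sd [0.0251 0.037  0.0318] pos [0.6312 0.0671 0.0936] grip 0.297
```

Just touching. I'll lower in small steps until the weight is on the jack.

Emit:
play_rows([
  [[0, 0, -0.3], [0, 0, 0], 15],
  [[0, 0, 0], [0, 0, 0], 15],
])

```text
clock: 25.12
position: [0.6313, 0.0671, 0.0935]
ee_rot: [0.996, -0.087, 0.0, 0.0]
ft_force: [-0.7, -0.3, -3.5]
grip_width: 0.298
```

Emit:
play_rows([
  [[0, 0, -0.15], [0, 0, 0], 15],
  [[0, 0, 0], [0, 0, 0], 15],
])

```text
clock: 25.38
position: [0.6313, 0.0672, 0.0934]
ee_rot: [0.996, -0.087, 0.0, -0.0]
ft_force: [-1.9, 0.0, -0.9]
grip_width: 0.292
```

```bash
python3 -c "
from h import *
ft(10)
"
```

```text
clock 25.875 F [-2.657 -0.278 -0.148] T [-0.1023  0.5693  0.0114] sd [0.0327 0.0386 0.0211] pos [0.6313 0.0671 0.0933] grip 0.295
```

Emit:
play_rows([
  [[-0.25, 0, 0], [0, 0, 0], 15],
  [[0, 0, 0], [0, 0, 0], 15],
  [[0, 0, 0], [0, 0, 0], 15],
], force=20)

```text
clock: 26.25
position: [0.6312, 0.0671, 0.0933]
ee_rot: [0.996, -0.087, 0.0, -0.0]
ft_force: [-1.1, -0.5, 1.1]
grip_width: 0.295
```

```bash
python3 -c "
from h import *
ft(12)
"
```

```text
clock 26.85 F [-0.145 -0.442  0.827] T [-0.0917 -0.0016  0.014 ] sd [0.0276 0.0801 0.0199] pos [0.6312 0.0671 0.0933] grip 0.297
```

Emit:
play_rows([
  [[0, 0, 0], [0, 0, 0], 28],
  [[0, 0, 0], [0, 0, 0], 29],
  [[0, 0, 0], [0, 0, 0], 30],
  [[0, 0, 0], [0, 0, 0], 31],
  [[0, 0, 0], [0, 0, 0], 31],
  [[0, 0, 0], [0, 0, 0], 31],
])

```text
clock: 27.6
position: [0.631, 0.0671, 0.0932]
ee_rot: [0.996, -0.087, 0.0, -0.0]
ft_force: [-0.9, -0.1, 0.7]
grip_width: 0.362
```

```bash
python3 -c "
from h import *
ft(8)
s=camera('scene');t=camera('top')
cv2.imwrite('pics/r1.png',cv2.resize(s[170:250,260:400],None,fx=5.5,fy=5.5,interpolation=cv2.INTER_CUBIC))
"
```

```text
clock 28.0 F [-0.306  0.154 -0.246] T [-0.0014 -0.0023 -0.0096] sd [0.0232 0.0355 0.0327] pos [0.631  0.0672 0.0932] grip 0.36
```

View pics/r1.png

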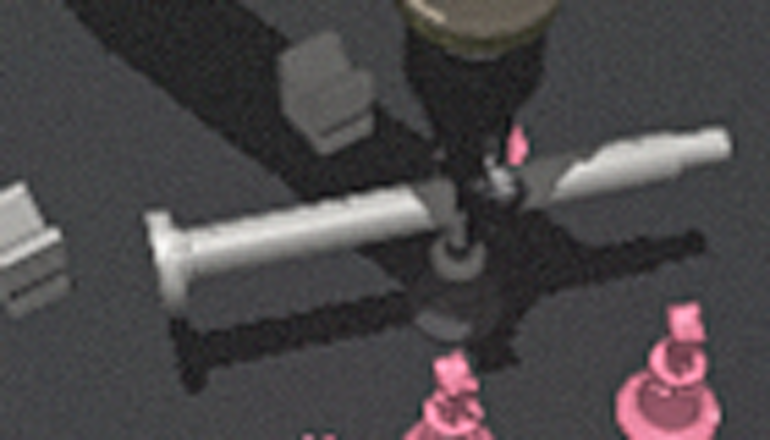

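Emit:
play_rows([
  [[0, 0, 0], [0, 0, 0], 35],
  [[0, 0, 0], [0, 0, 0], 40],
  [[0, 0, 0], [0, 0, 0], 46],
  [[0, 0, 0], [0, 0, 0], 50],
  [[0, 0, 2], [0, 0, 0], 50],
  [[0, 0, 5], [0, 0, 0], 50],
  [[0, 0, 10], [0, 0, 0], 50],
  [[0, 0, 15], [0, 0, 0], 50],
  [[0, 0, 20], [0, 0, 0], 50],
  [[0, 0, 25], [0, 0, 0], 50],
  [[0, 0, 25], [0, 0, 0], 50],
  [[0, 0, 20], [0, 0, 0], 50],
])

```text
clock: 29.6
position: [0.6313, 0.0673, 0.2176]
ee_rot: [0.996, -0.087, 0.001, -0.0]
ft_force: [0.5, -0.5, 0.1]
grip_width: 0.584
```

Emit:
play_rows([
  [[-20, 0, 20], [0, 0, 0], 50],
  [[-30, 0, 10], [0, 0, 0], 50],
  [[-40, 0, 0], [0, 0, 0], 50],
  [[-40, 0, 0], [0, 0, 0], 50],
  [[-40, 0, 0], [0, 0, 0], 50],
  [[-20, 0, 0], [0, 0, 0], 50],
  [[0, 0, 0], [0, 0, 0], 50],
  [[0, 0, 0], [0, 0, 0], 50],
])

```text
clock: 30.6
position: [0.4417, 0.0671, 0.2457]
ee_rot: [0.996, -0.087, 0.0, -0.0]
ft_force: [0.3, 0.1, 0.3]
grip_width: 0.59
```

```bash
python3 -c "
from h import *
ft(4)
s=camera('scene');t=camera('top')
cv2.imwrite('pics/f1.png',cv2.resize(s[130:280,220:440],None,fx=3.6,fy=3.6,interpolation=cv2.INTER_CUBIC))
cv2.imwrite('pics/f1t.png',cv2.resize(t[120:270,210:430],None,fx=3.6,fy=3.6,interpolation=cv2.INTER_CUBIC))
"
```

```text
clock 30.8 F [0.035 0.5   0.251] T [-0.0005 -0.006  -0.0101] sd [0.0251 0.0184 0.0497] pos [0.4414 0.0673 0.245 ] grip 0.588
```

View pics/f1.png

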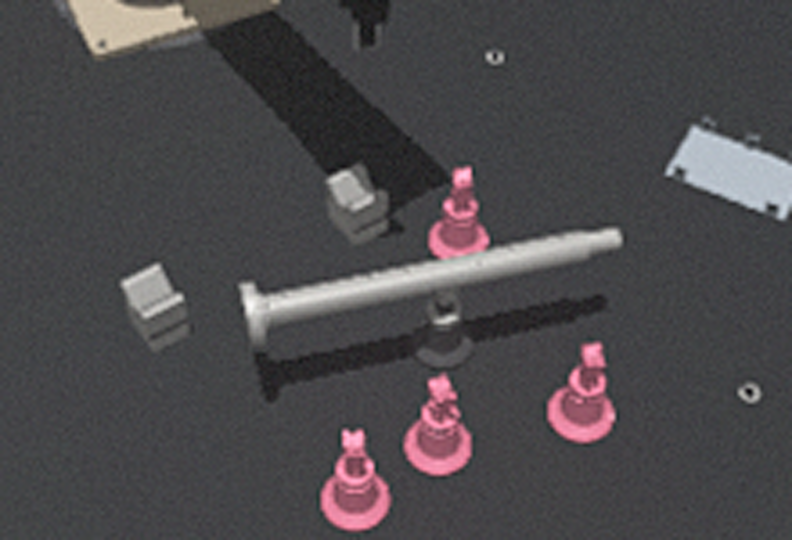

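View pics/f1t.png

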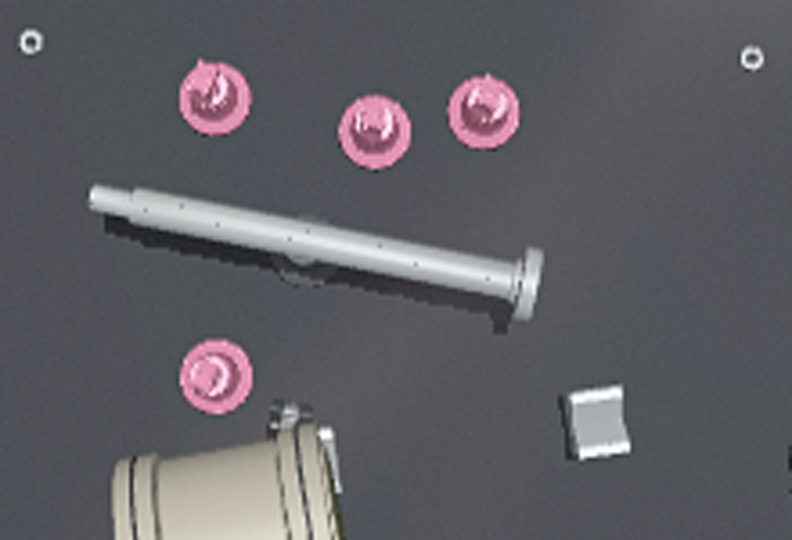

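The shaft now rests on the jack alone. I'll check numerically that it is level and still.

```bash
python3 - <<'E'
from h import *
s=camera("scene").astype(int);t=camera("top").astype(int)
# journal end & flange end centres: crop px -> image
J=two(617/3.6+220-.36,238/3.6+130-.36, 94/3.6+210-.36,197/3.6+120-.36)
F=two(258/3.6+220-.36,312/3.6+130-.36, 526/3.6+210-.36,284/3.6+120-.36)
print(J,F,np.linalg.norm(J[0]-F[0]))
v=J[0]-F[0];print("yaw",np.degrees(np.arctan2(v[1],v[0])),"tilt",np.degrees(np.arcsin(v[2]/np.linalg.norm(v))))
for _ in range(12): t2=camera("top")
s2=camera("scene").astype(int)
print("change", np.abs(s2-s)[150:240,280:400].mean(), np.abs(t2.astype(int)-t)[160:220,220:370].mean(), readout.get_obs()["clock"])
t0=cv2.imread("pics/top0.png").astype(int); d=(np.abs(t2.astype(int)-t0).max(2)>60).astype(np.uint8)
n,l,st,c=cv2.connectedComponentsWithStats(d); print([(st[i][:5].tolist()) for i in range(1,n) if st[i][4]>25])
E
```

```text
(array([0.65683954, 0.22550366, 0.10531076]), np.float64(0.0028409669854941315)) (array([ 0.59791494, -0.1037053 ,  0.10796316]), np.float64(0.005235073357946044)) 0.33445131272052997
yaw 79.85217514482237 tilt -0.4543942573438928
change 3.3029012345679014 1.2927407407407407 31.65
[[235, 172, 57, 19, 481], [296, 183, 65, 25, 587], [383, 225, 20, 19, 204], [303, 234, 67, 18, 590], [241, 239, 77, 161, 7097], [317, 370, 6, 14, 39], [587, 374, 53, 26, 667], [276, 384, 49, 16, 479], [336, 392, 21, 8, 113]]
```

```bash
python3 -c "
from workcell import manip
print(manip.hand_in())"
```

```text
the job is handed in; nothing more can be done
None
```

The shaft is resting on the V head of the dark jack alone, level and balanced, and I have handed the job in at about 32 s of the 58 s allowed.

- **Finding the balance point:** I lifted the shaft first near its middle. It weighed about 5.9 N, and the moment put the balance point 10.7 mm towards the journal. I set it down, regripped there and lifted again, and the remaining moment was about 0.005 N m, or less than 1 mm off.
- **Placing it:** I turned it about 19° to lie along the V (yaw about 80°) and lowered it in small steps. I eased the gripper to 20 N, opened it a little to check that the shaft stayed put, then withdrew.
- **Last checks:** After release the shaft measured about −0.5° tilt, which is within the measuring error, and 79.9° yaw. It did not move over about 0.7 s of pictures. The top picture shows only the shaft, its shadow and the arm changed, so the bystanders and pink look-alikes are as they were. The wrist force came back to about zero.

Some things were not clean:
- **Extra pressure:** Closing the first grip briefly pushed down on the V-blocks with about 18 N. The first time I lowered the shaft into the V, I went 0.5 mm too far and pressed it with about 5 N beyond its own weight. I eased that off, lifted and reseated it gently.
- **Side contact:** On the way down I touched the head sideways twice (about 3 N each), and moved off it.
- **Camera disagreement:** Top-camera positions read about 2.6 mm low in x compared with the arm. The two cameras also disagree on the jack's position along the V by up to about 3 mm, so the balance point may sit a couple of millimetres off the head's middle.

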